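# Queue two sample jars in a light reader and hold its sprung shutter half open

## Robot

A 6-joint arm with a two-finger parallel gripper is mounted at the origin on the work surface. World frame = base frame: x ahead of the robot, y to its left, z up, the work surface at z = 0. Lengths are in mm, angles in rad, forces in N, time in s.
With the tool pointing down it reaches from about 350 to 875 mm from the base axis. Payload 15.5 kg.
Tool frame: the origin (TCP) lies midway between the tips of the shut fingers; the grasp point (between the pads) lies 19 mm behind it; z points along the fingers, y is the line along which they close (so a half turn about z gives the same grasp; the last joint's range is limited). The gripper opens to 85 mm and grips with 20 to 120 N. Pads are 22 mm wide; open, the fingers measure 114 mm over their backs; the gripper's body (76 mm by 85 mm) begins 54 mm behind the grasp point. The pads swing forward as they close: fully open they stand 13 mm farther back than shut.
Start: joints at [-1.256, 0.494, 1.345, -0, 1.302, -0.096], TCP at [249.591, -573.002, 231.277] pointing down, gripper open.
Joint ranges: [-2.91, 2.91], [-0.82, 2.16], [0.22, 2.67], [-1.22, 4.37], [0.12, 2.79], [-3.08, 3.08]. Speed limits (rad/s): [1.89, 1.89, 2.57, 3.01, 3.01, 3.01].

## Interface

Orientations are given as [roll, pitch, yaw] about the fixed x, y, z axes, in that order (R = Rz(yaw) Ry(pitch) Rx(roll)).
In Python, from workcell import arm gives the robot as it stands.
- The arm moves only by the tool send_rows, never from a script. Its arguments are lists of equal length, an entry for each row: "travel": the shift along the tool's x, y, z in m, a list of three; "rotation": the turn, a rotation vector about the tool's x, y, z in rad, a list of three. In form: {"travel": [[x, y, z], ...], "rotation": [[wx, wy, wz], ...]}. A call has 1 to 12 rows; each row is the pose to reach, as a shift and turn from the pose commanded when the call began, along the tool's axes at that moment; what a row does not reach only later rows make up. A row lasts 1/12 s, in which the tool goes at most 41.7 mm and 7.16 degrees, less where a joint would pass 70% of its speed; a pose out of reach is approached as far as the arm can. A call with a gripper value outside its range is refused whole. "grip" is the closure, from -1 (fully open) to 1 (shut), set as the call begins (left out, the last holds). The fingers move at their own pace and stop on an object; "force" is the grip in N (left out, the last holds). Time passes only in rows, so rows that repeat a pose let the fingers close. It gives the time, the measured TCP pose, the force, the opening and the grip force at its end, in the units of the state.
- arm.observe(): the state, without advancing time (a new reading comes with each control period).
- arm.grab_frame(name): name is "scene" or "top"; returns a dict with "img" (400x640x3 uint8, blue, green, red), "vfov" (degrees; the focal length in pixels is half the picture's height over the tangent of half this angle, whatever the lens; pixels are square), "cx", "cy" (the principal point, pixels), "position" and "attitude" of the camera in the world. Camera axes: x right, y up, looking along -z (the intrinsics and any distortion apply to the point x, -y, -z); pixel columns grow to the right and rows downward; lengths in mm; the calibration is good to about 2 mm. A picture is of the moment at which its call begins. There is no depth.
- arm.hand_in(): hands the job in; it is judged then, once.
The state is a dict: "time": time; "qpos": joint angles; "qvel": joint speeds; "joint_efforts": joint torques, N m; "tool_pos": TCP position; "orientation": TCP orientation; "force": force on the tool from outside, world axes, zero at the start; "moment": the same for the moment, N m; "width": opening from 0.0 (shut) to 1.0 (fully open); "grip_force": force on a finger pad.
Only numpy, scipy, OpenCV 4.12 (cv2) and the standard library are available. Lean on these libraries where they do the work, as an engineer would, in place of code of your own. Each camera call takes 0.05 s, during which the arm holds its last target. There are 200 camera calls.

## Task

Slide the two capped sample jars, standing on the bench and never lifted or tipped over, one behind the other into the light reader's guide lane until the first meets the end stop and the second meets the first, while the shutter is still shut. Then slide the reader's sprung shutter by its tab to half of its travel, never wide open, and finish while still holding it steady there against the spring. Leave the other things on the bench where they are.

Things in the scene. Friction and masses are not known exactly. Their poses are not given: they have to be found in the camera images.
- reader: Light reader, fixed; place and yaw vary. Origin: on the bench, on the guide lane's centre line, at the inner face of the end stop (22 mm high, 8 mm thick). The lane runs along its y, from the stop (y = 0) to the mouth at -y, and has no floor: jars slide on the bench. Behind the stop: white housing, 200 mm along x, y = 18 to 118 mm, 75 mm high, shutter and tab on top.
- lane_mouth (a point): Point on the lane's centre line where the straight rails end, at reader y = -140 mm, 11 mm above the bench. Two aluminium rails 22 mm high, 8 mm thick, 56 mm apart inside; beyond this point they splay to about 100 mm apart at y = -182 mm.
- half_mark (a point): Middle and longest of three flat black index ribs on the housing's top (75 mm high), at reader x = 0, y = 100 mm: the tab is in line with it at half travel. The other two, at x = -30 and 30 mm, mark shut and wide open.
- shutter (a joint): Travel of the sprung shutter in m along the reader's +x axis: 0 shut, 0.030 half, 0.060 wide open (end of travel). The spring always pulls it shut: about 3 N at 0, rising 1.5 N per 10 mm, 7.5 N at half. It springs shut when let go.
- shutter_tab (a point): Centre, 101 mm above the bench, of the upright grey tab on the steel shutter plate on top of the housing; 10 mm thick along the reader's x, 30 mm wide along its y, from 80 to 122 mm above the bench. At reader x = -30 mm, y = 60 mm when shut and x = 0, the lane's centre line, at half travel; it moves with the shutter, whose thin plate lies under it at 80 mm.
- jar_a_center (a point): Centre (27 mm above its foot) of an upright, closed clear jar with a flat screw cap, 50 mm in diameter, 54 mm high, about 70 g, standing on the bench in a row across x with the other jar and a beaker, in any order, at least 75 mm apart.
- jar_b_center (a point): Centre of the other, equal jar (50 mm diameter, 54 mm high). Either jar may go first.
- beaker: Bystander: open glass beaker without a cap, 54 mm in diameter, 60 mm high, standing in the row with the jars; origin at the centre of its foot.
- bottle: Bystander: white bottle, 64 mm in diameter, 150 mm high, beyond the lane's mouth; origin at the centre of its foot.
- dish: Bystander: flat round dish, 84 mm in diameter, 16 mm high, at the left, beside the reader; origin at its foot.
- pen: Bystander: black pen 12 mm thick, 130 mm long, lying at the far right; origin at its middle, at its underside.
Not all that is in view belongs to the job. What is shaped like the part that bears jar_b_center but black or orange is not meant. What is shaped like the part that bears jar_a_center but pink is not meant.

How it is judged:
By the outcome, as a careful person would: the job done as asked, in the order asked, and still so for the second after the job is handed in, while the arm keeps its last pose, push and grip.
It also fails if it takes over 72 s, if anything falls off the work surface, if the arm or the gripper's body presses on something with over 40 N, if the wrist force passes 120 N, or if a joint passes its speed limit or range.

## Working session

There is one attempt and no reset: what is moved stays moved. The work goes in short steps, Python scripts to look and compute and a tool call to move; the robot and the scene stay as the last step left them, time stands still between calls to the robot, and variables do not carry over. Pictures are saved under pics/ and viewed, at most 10 in all, crops included, and the job is handed in when it is done.

Besides the shell and the picture viewer there is one more tool, called after "Emit:" as a command line: name --argument value ..., lists and objects as JSON in quotes. send_rows: Moves the arm, as the interface text tells. Its arguments: {"type":"object","properties":{"travel":{"type":"array"},"rotation":{"type":"array"},"grip":{"type":"number"},"force":{"type":"number"}},"required":["travel","rotation"]}

```bash
mkdir -p pics
cat > h.py <<'E'
import numpy as np,cv2
from scipy.spatial.transform import Rotation as R
from workcell import arm
def grab(n):
    f=arm.grab_frame(n); return f
E
python3 - <<'E'
from h import *
for n in ("scene","top"):
    f=grab(n); cv2.imwrite(f"pics/{n}0.png",f["img"]); print({k:v for k,v in f.items() if k!="img"})
print(arm.observe())
E
```

```text
{'vfov': 46.89042188456899, 'cx': 318.0337014864897, 'cy': 207.16024580713324, 'position': array([1348.03269651, -130.22906148,  901.47458395]), 'attitude': array([0.7982249 , 0.01442255, 1.34860291])}
{'vfov': 45.55706774002957, 'cx': 310.16888133317786, 'cy': 203.47669480181435, 'position': array([ 485.29646811,   18.93209385, 1362.06515264]), 'attitude': array([ 0.07220299,  0.01869436, -1.57976665])}
{'time': 0.1, 'qpos': array([-1.25543885e+00,  4.94189731e-01,  1.34608635e+00, -1.74229824e-05,
        1.30250405e+00, -9.54767732e-02]), 'qvel': array([-0.00149115, -0.00283946, -0.00045334, -0.0004912 , -0.00071537,
       -0.00115468]), 'joint_efforts': array([ 2.80139444e-03, -8.83585882e+01, -3.84563363e+01, -6.81819529e-05,
        5.11341146e-03, -1.01705524e-05]), 'tool_pos': array([ 249.51487973, -572.66546854,  230.71135279]), 'orientation': array([-3.14040898e+00, -9.64865404e-05,  4.10838825e-01]), 'force': array([ 0.41187073, -0.73563739,  0.87960683]), 'moment': array([ 0.0017419 ,  0.03225973, -0.0087798 ]), 'grip_force': 0.0, 'width': 0.9970971360684197}
```

View pics/top0.png

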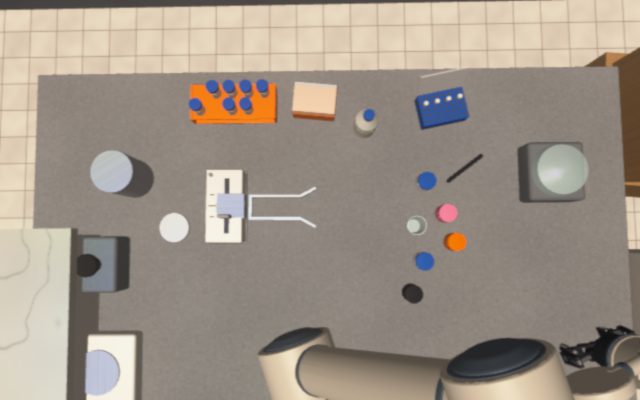

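View pics/scene0.png

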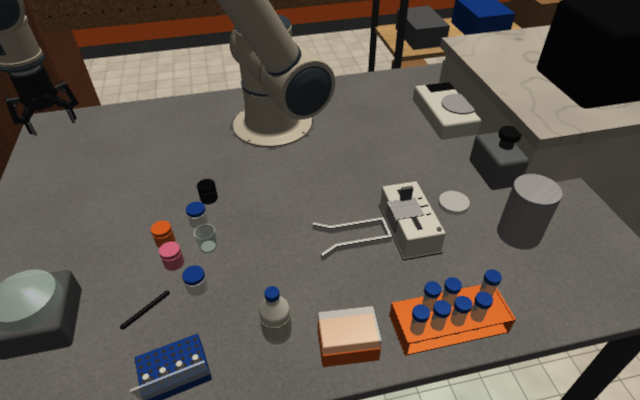

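Top view: blue-capped jars are at (427,181) and (425,261), with the beaker between them at (416,225). The look-alikes are pink (447,213), orange (456,242) and black (412,293). The blue caps of the rack at the back (195–262, 87–105) and the bottle (366,121) are not jars. The reader is at (225,206), its lane opens to the right, and the tab is near (224,216). I choose the two blue jars and will check them in a close crop.

```bash
cat >> h.py <<'E'
def ray(f,uv):
    uv=np.atleast_2d(np.asarray(uv,float)); fl=200/np.tan(np.radians(f["vfov"]/2))
    d=np.c_[(uv[:,0]-f["cx"])/fl,-(uv[:,1]-f["cy"])/fl,-np.ones(len(uv))]
    return np.array(f["position"]),d@R.from_euler("xyz",f["attitude"]).as_matrix().T
def onz(f,uv,z):
    p,d=ray(f,uv); return (p+d*((z-p[2])/d[:,2])[:,None])[:,:2]
def proj(f,P):
    fl=200/np.tan(np.radians(f["vfov"]/2)); c=(np.atleast_2d(P)-f["position"])@R.from_euler("xyz",f["attitude"]).as_matrix()
    return np.c_[f["cx"]+fl*c[:,0]/-c[:,2],f["cy"]-fl*c[:,1]/-c[:,2]]
def blobs(f,lo,hi,amin=40):
    m=cv2.inRange(cv2.cvtColor(f["img"],cv2.COLOR_BGR2HSV),lo,hi)
    n,l,s,c=cv2.connectedComponentsWithStats(m); return [(c[i],s[i]) for i in range(1,n) if s[i,4]>amin]
E
python3 - <<'E'
from h import *
t=grab("top"); s=grab("scene")
for nm,lo,hi in (("blue",(105,120,60),(125,255,255)),("pink",(150,80,80),(175,255,255)),("orange",(5,150,100),(20,255,255))):
  for n,f in (("top",t),("scene",s)):
    for c,st in blobs(f,lo,hi): print(nm,n,c.round(1),st[2:],onz(f,c,54).round(0))
m=cv2.inRange(t["img"],(150,150,150),(255,255,255)); 
cs,_=cv2.findContours(m[160:260,190:330],cv2.RETR_EXTERNAL,2)
for c in cs:
  if cv2.contourArea(c)>60:
    r=cv2.minAreaRect(c); print(r); print(onz(t,cv2.boxPoints(r)+[190,160],75).round(0).tolist())
a=cv2.resize(t["img"][160:260,180:330],None,fx=5,fy=5,interpolation=2); b=cv2.resize(t["img"][160:310,380:480],(400,600),interpolation=2)
cv2.imwrite("pics/c1.png",a)
cv2.imwrite("pics/c2.png",b)
E
```

```text
blue top [211.6  85.8] [10 11 96] [[915. 317.]]
blue top [228.3  85.5] [11 12 97] [[915. 270.]]
blue top [244.9  85.4] [11 12 97] [[915. 223.]]
blue top [261.6  85.1] [10 12 96] [[915. 176.]]
blue top [440.9 108.6] [  53   41 1139] [[ 841. -323.]]
blue top [194.4 104.1] [12 11 99] [[863. 365.]]
blue top [228.4 103.5] [10 12 92] [[864. 270.]]
blue top [245.  103.2] [11 11 91] [[864. 223.]]
blue top [368.5 114.4] [10 11 85] [[ 827. -122.]]
blue top [426.8 180.2] [ 18  17 237] [[ 641. -279.]]
blue top [424.4 261. ] [ 18  17 246] [[ 420. -267.]]
blue scene [486.2   7.6] [ 57  18 658] [[-621. 1108.]]
blue scene [195.  207.9] [ 19  13 199] [[ 423. -267.]]
blue scene [192.8 273.8] [ 21  17 285] [[ 644. -280.]]
blue scene [492.9 275.8] [ 17  13 165] [[808. 386.]]
blue scene [453.  283.8] [ 17  14 172] [[808. 289.]]
blue scene [432.6 287.9] [ 16  13 171] [[808. 240.]]
blue scene [271.4 292. ] [ 14  13 140] [[ 736. -111.]]
blue scene [483.8 298.5] [ 16  14 179] [[859. 337.]]
blue scene [463.  302.8] [ 17  14 182] [[859. 289.]]
blue scene [442.2 307.3] [ 17  15 193] [[859. 240.]]
blue scene [42
[... 387 characters left out ...]
5  11.8] [  96   23 1253] [[-763.  380.]]
orange scene [388.4   6. ] [ 19  14 239] [[-756.  675.]]
orange scene [432.   3.] [ 45   9 300] [[-739.  887.]]
orange scene [152.2  30.2] [ 161   30 2399] [[-761. -414.]]
orange scene [160.8 228.7] [ 21  18 265] [[ 480. -355.]]
orange scene [469.8 292. ] [ 25  21 220] [[837. 315.]]
orange scene [452.  324.8] [ 124   67 3154] [[904. 243.]]
orange scene [350.7 351.4] [ 59   9 138] [[914.  22.]]
((91.6363296508789, 45.6829833984375), (67.79823303222656, 41.01216125488281), 1.4688007831573486)
[[521.0, 213.0], [633.0, 210.0], [626.0, 26.0], [515.0, 30.0]]
((34.0, 46.0), (72.0, 38.0), 90.0)
[[673.0, 329.0], [672.0, 225.0], [476.0, 225.0], [477.0, 328.0]]
```

View pics/c1.png

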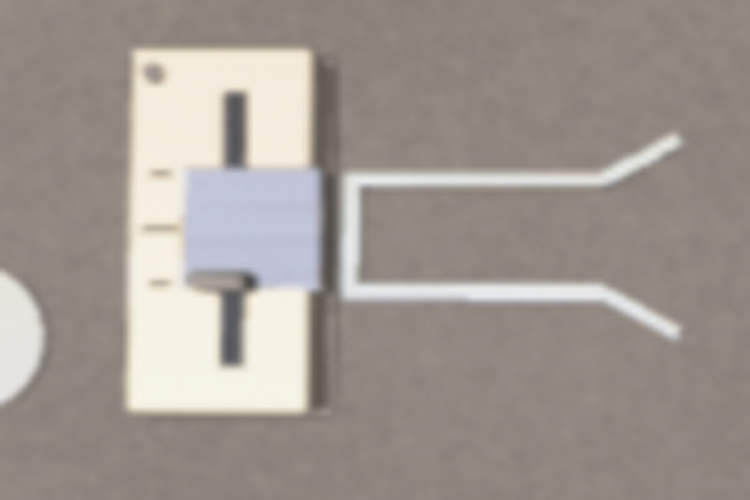

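View pics/c2.png

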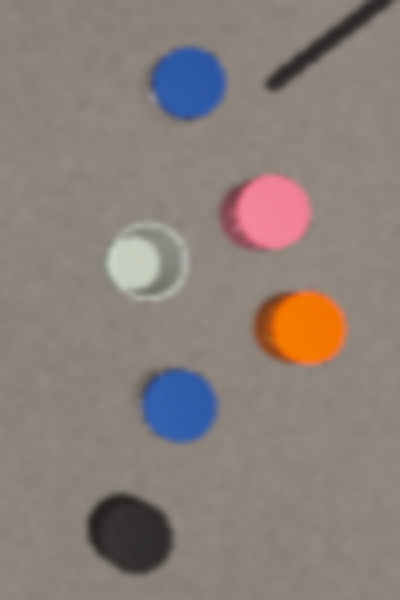

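The crops confirm two flat blue-capped jars with the glass beaker between them; pink, orange and black are decoys. The reader's lane opens toward world -y, and the tab (crop 222,281) lines up with the rib that marks shut.

Run:
```python
from h import *
t=grab("top"); s=grab("scene")
g=t["img"].astype(float).mean(2)
# rail centre rows by intensity centroid over columns
def cen(r0,r1,cols):
    o=[]
    for c in cols:
        w=np.clip(g[r0:r1,c]-165,0,None); o.append((c,(w*np.arange(r0,r1)).sum()/w.sum()))
    return np.array(o)
cols=range(258,297)
U=onz(t,cen(191,203,cols),22); L=onz(t,cen(212,224,cols),22)
for q in (U,L):
    k=np.polyfit(q[:,1],q[:,0],1); print("rail x=k*y+b",k, np.polyval(k,[0,150]))
w=[]
for r in range(202,212):
    v=np.clip(g[r,246:258]-165,0,None); w.append((( v*np.arange(246,258)).sum()/v.sum(),r))
print("stop centre",onz(t,w,22).mean(0))
b=t["img"]; 
pt=lambda x,y:(180+x/5-.4,160+y/5-.4)
print("ribs",onz(t,[pt(161,173),pt(160,228),pt(160,283)],75).round(1).tolist())
print("kink",onz(t,[pt(603,180),pt(603,292)],22).round(1).tolist(),"tips",onz(t,[pt(680,138),pt(680,334)],22).round(1).tolist())
print("tab top",onz(t,[pt(222,281)],122).round(1), onz(t,[pt(222,281)],101).round(1))
# beaker, dish, bottle, black
print("beaker rim",onz(t,[(380+147/4-.4,160+262/4-.4)],60).round(1),"black",onz(t,[(380+138/4,160+537/4)],54).round(1))
print("bottle cap",onz(t,[(368.5,114.4)],150).round(1),onz(s,[(271.4,292)],145).round(1))
a=cv2.resize(s["img"][170:270,300:460],None,fx=5,fy=5,interpolation=2); cv2.imwrite("pics/c3.png",a)
```

```text
rail x=k*y+b [1.16213538e-02 6.04889108e+02] [604.88910841 606.63231147]
rail x=k*y+b [1.43978849e-02 5.40666689e+02] [540.66668924 542.82637197]
stop centre [575.65813941 214.04276705]
ribs [[606.7, 309.9], [576.7, 310.3], [546.7, 310.1]]
kink [[605.1, 71.1], [541.7, 71.6]] tips [[628.4, 27.3], [517.7, 28.4]]
tab top [[545.2 266.9]] [[546.2 271.1]]
beaker rim [[ 517.7 -246. ]] black [[ 331.  -237.6]]
bottle cap [[ 802.1 -111.8]] [[ 801.6 -112.7]]
```

View pics/c3.png

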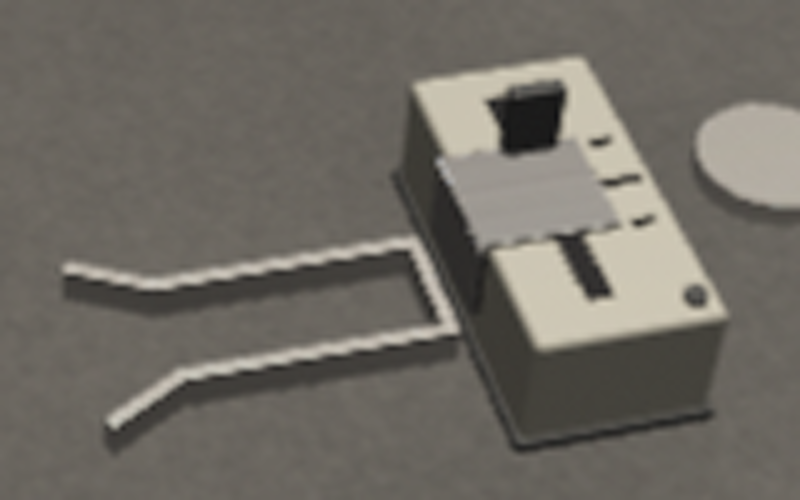

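Emit:
send_rows --travel '[[0.03, -0.023, 0.007], [0.06, -0.046, 0.014], [0.09, -0.068, 0.021], [0.12, -0.091, 0.028], [0.15, -0.114, 0.035], [0.18, -0.137, 0.045], [0.21, -0.16, 0.055], [0.24, -0.182, 0.065], [0.265, -0.2, 0.075], [0.279, -0.212, 0.081], [0.279, -0.212, 0.081], [0.279, -0.212, 0.081]]' --rotation '[[0, 0, -0.115], [0, 0, -0.23], [0, 0, -0.345], [0, 0, -0.46], [0, 0, -0.575], [0, 0, -0.69], [0, 0, -0.805], [0, 0, -0.92], [0, 0, -1.035], [0, 0, -1.147], [0, 0, -1.147], [0, 0, -1.147]]' --grip -1 --force 25

```text
time: 1.3
tool_pos: [421.0, -266.4, 150.1]
orientation: [-3.141, -0.0, 1.559]
force: [0.3, -0.2, 0.2]
width: 0.999
grip_force: 0.0
```

Emit:
send_rows --travel '[[0, 0, 0.02], [0, 0, 0.04], [0, 0, 0.06], [0, 0, 0.08], [0, 0, 0.1], [0, 0, 0.115], [0, 0, 0.124], [0, 0, 0.124]]' --rotation '[[0, 0, 0], [0, 0, 0], [0, 0, 0], [0, 0, 0], [0, 0, 0], [0, 0, 0], [0, 0, 0], [0, 0, 0]]'

```text
time: 1.97
tool_pos: [420.0, -267.7, 25.1]
orientation: [-3.14, -0.001, 1.555]
force: [-0.5, 0.5, 0.6]
width: 0.997
grip_force: 0.0
```

Emit:
send_rows --travel '[[0, 0, 0], [0, 0, 0], [0, 0, 0], [0, 0, 0], [0, 0, 0], [0, 0, 0], [0, 0, 0], [0, 0, 0]]' --rotation '[[0, 0, 0], [0, 0, 0], [0, 0, 0], [0, 0, 0], [0, 0, 0], [0, 0, 0], [0, 0, 0], [0, 0, 0]]' --grip 1 --force 25

```text
time: 2.63
tool_pos: [421.2, -267.7, 27.3]
orientation: [3.14, 0.001, 1.558]
force: [-2.5, -1.0, 5.8]
width: 0.581
grip_force: 24.8
```

Emit:
send_rows --travel '[[0.006, 0, 0], [0.018, 0, 0], [0.032, 0, 0], [0.046, 0, 0], [0.06, 0, 0], [0.074, 0, 0], [0.088, 0, 0], [0.102, 0.002, 0], [0.114, 0.012, 0], [0.125, 0.024, 0], [0.135, 0.036, 0], [0.145, 0.048, 0]]' --rotation '[[0, 0, 0], [0, 0, 0], [0, 0, 0], [0, 0, 0], [0, 0, 0], [0, 0, 0], [0, 0, 0], [0, 0, 0], [0, 0, 0], [0, 0, 0], [0, 0, 0], [0, 0, 0]]'

```text
time: 3.63
tool_pos: [471.0, -122.3, 27.3]
orientation: [3.141, 0.001, 1.558]
force: [-4.8, -3.7, 11.2]
width: 0.574
grip_force: 26.2
```

Emit:
send_rows --travel '[[0.01, 0.011, 0], [0.019, 0.022, 0], [0.028, 0.033, 0], [0.037, 0.044, 0], [0.046, 0.055, 0], [0.055, 0.066, 0], [0.064, 0.077, 0], [0.073, 0.087, 0], [0.082, 0.095, 0], [0.09, 0.1, 0], [0.094, 0.1, 0], [0.094, 0.1, 0]]' --rotation '[[0, 0, 0], [0, 0, 0], [0, 0, 0], [0, 0, 0], [0, 0, 0], [0, 0, 0], [0, 0, 0], [0, 0, 0], [0, 0, 0], [0, 0, 0], [0, 0, 0], [0, 0, 0]]'

```text
time: 4.63
tool_pos: [573.0, -29.3, 27.4]
orientation: [3.139, 0.0, 1.559]
force: [1.0, 2.6, 4.9]
width: 0.575
grip_force: 26.0
```

Run:
```python
from h import *
t=grab("top"); s=grab("scene")
for f in (t,s):
  for c,st in blobs(f,(105,120,60),(125,255,255),15):
    p=onz(f,c,54)[0]
    if 350<p[0]<700 and -350<p[1]<230: print(p.round(1),st[2:])
cv2.imwrite("pics/d1.png",np.hstack([cv2.resize(t["img"][150:290,190:450],(390*1,210)),cv2.resize(s["img"][150:290,140:400],(390,210))]))
```

```text
[ 641.  -278.9] [ 18  17 236]
[576.8 -46.8] [ 6 11 48]
[ 644.  -279.7] [ 21  17 285]
```

View pics/d1.png

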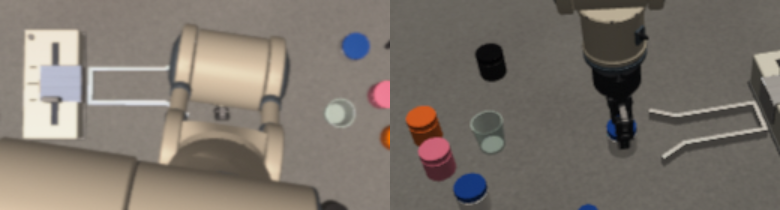

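The left (top) view shows the arm over the lane mouth. The right (scene) view shows the jar upright in the fingers (about 620,130) ahead of the mouth, with the beaker and decoys where they were. Entering the lane.

Emit:
send_rows --travel '[[0.006, 0, 0], [0.016, 0, 0], [0.028, 0, 0], [0.04, 0, 0], [0.052, 0, 0], [0.064, 0, 0], [0.076, 0, 0], [0.088, 0, 0], [0.1, 0, 0], [0.112, 0, 0], [0.122, 0, 0], [0.13, 0, 0]]' --rotation '[[0, 0, 0], [0, 0, 0], [0, 0, 0], [0, 0, 0], [0, 0, 0], [0, 0, 0], [0, 0, 0], [0, 0, 0], [0, 0, 0], [0, 0, 0], [0, 0, 0], [0, 0, 0]]'

```text
time: 5.73
tool_pos: [573.9, 100.6, 27.4]
orientation: [3.14, 0.0, 1.558]
force: [1.0, -3.2, 5.4]
width: 0.579
grip_force: 26.0
```

Emit:
send_rows --travel '[[0.008, 0, 0], [0.018, 0, 0], [0.028, 0, 0], [0.038, 0, 0], [0.048, 0, 0], [0.058, 0, 0], [0.066, 0, 0], [0.072, 0, 0], [0.076, 0, 0], [0.078, 0, 0], [0.078, 0, 0]]' --rotation '[[0, 0, 0], [0, 0, 0], [0, 0, 0], [0, 0, 0], [0, 0, 0], [0, 0, 0], [0, 0, 0], [0, 0, 0], [0, 0, 0], [0, 0, 0], [0, 0, 0]]'

```text
time: 6.65
tool_pos: [574.9, 178.5, 27.4]
orientation: [3.14, -0.0, 1.558]
force: [-0.1, 1.8, 6.2]
width: 0.575
grip_force: 26.0
```

Emit:
send_rows --travel '[[0.001, 0, 0], [0.002, 0, 0], [0.003, 0, 0], [0.004, 0, 0], [0.005, 0, 0], [0.005, 0, 0]]' --rotation '[[0, 0, 0], [0, 0, 0], [0, 0, 0], [0, 0, 0], [0, 0, 0], [0, 0, 0]]'

```text
time: 7.15
tool_pos: [574.9, 183.0, 27.3]
orientation: [3.14, -0.0, 1.558]
force: [-0.4, -2.1, 5.4]
width: 0.573
grip_force: 26.0
```

Emit:
send_rows --travel '[[0.001, 0, 0], [0.002, 0, 0], [0.002, 0, 0], [0.002, 0, 0]]' --rotation '[[0, 0, 0], [0, 0, 0], [0, 0, 0], [0, 0, 0]]'

```text
time: 7.48
tool_pos: [574.9, 184.9, 27.4]
orientation: [3.14, -0.0, 1.558]
force: [-0.0, -2.0, 5.6]
width: 0.577
grip_force: 26.0
```

Emit:
send_rows --travel '[[0.001, 0, 0], [0.001, 0, 0], [0.001, 0, 0], [0.001, 0, 0]]' --rotation '[[0, 0, 0], [0, 0, 0], [0, 0, 0], [0, 0, 0]]'

```text
time: 7.82
tool_pos: [575.0, 185.5, 27.4]
orientation: [3.14, 0.0, 1.558]
force: [-0.4, -6.7, 7.5]
width: 0.576
grip_force: 26.1
```

Emit:
send_rows --travel '[[0.001, 0, 0], [0.001, 0, 0], [0.001, 0, 0]]' --rotation '[[0, 0, 0], [0, 0, 0], [0, 0, 0]]'

```text
time: 8.07
tool_pos: [575.0, 185.9, 27.6]
orientation: [3.14, 0.001, 1.558]
force: [0.6, -12.5, 11.2]
width: 0.577
grip_force: 26.5
```

Emit:
send_rows --travel '[[0, 0, 0], [0, 0, 0], [0, 0, 0], [0, 0, 0], [0, 0, 0], [0, 0, 0], [0, 0, 0], [0, 0, 0]]' --rotation '[[0, 0, 0], [0, 0, 0], [0, 0, 0], [0, 0, 0], [0, 0, 0], [0, 0, 0], [0, 0, 0], [0, 0, 0]]' --grip -1

```text
time: 8.73
tool_pos: [574.6, 186.9, 26.3]
orientation: [-3.142, -0.0, 1.558]
force: [0.4, -0.3, -0.9]
width: 1.004
grip_force: 0.0
```

Emit:
send_rows --travel '[[0, 0, -0.01], [0, 0, -0.03], [0, 0, -0.06], [0, 0, -0.09], [-0.02, 0, -0.12], [-0.055, 0.008, -0.125], [-0.095, 0.015, -0.125], [-0.135, 0.023, -0.125], [-0.175, 0.031, -0.125], [-0.215, 0.039, -0.125], [-0.255, 0.047, -0.125], [-0.295, 0.055, -0.125]]' --rotation '[[0, 0, 0], [0, 0, 0], [0, 0, 0], [0, 0, 0], [0, 0, 0], [0, 0, 0], [0, 0, 0], [0, 0, 0], [0, 0, 0], [0, 0, 0], [0, 0, 0], [0, 0, 0]]'

```text
time: 9.73
tool_pos: [625.8, -110.9, 152.2]
orientation: [3.141, 0.0, 1.558]
force: [1.4, 0.1, 0.2]
width: 1.001
grip_force: 0.0
```

Emit:
send_rows --travel '[[-0.035, 0.004, 0], [-0.07, 0.008, 0], [-0.105, 0.012, 0], [-0.14, 0.016, 0], [-0.16, 0.018, 0], [-0.169, 0.019, 0], [-0.169, 0.019, 0], [-0.169, 0.019, 0]]' --rotation '[[0, 0, 0], [0, 0, 0], [0, 0, 0], [0, 0, 0], [0, 0, 0], [0, 0, 0], [0, 0, 0], [0, 0, 0]]'

```text
time: 10.4
tool_pos: [642.4, -277.4, 151.5]
orientation: [-3.141, -0.0, 1.557]
force: [-0.5, 0.5, -0.5]
width: 0.999
grip_force: 0.0
```

Run:
```python
from h import *
t=grab("top"); s=grab("scene")
for f in (t,s):
  for c,st in blobs(f,(105,120,60),(125,255,255),15):
    p=onz(f,c,54)[0]
    if 350<p[0]<700 and -350<p[1]<230: print(p.round(1),st[2:])
print(arm.observe()["tool_pos"])
```

```text
[ 649.6 -263.6] [ 8 10 38]
[575.3 183.9] [ 17  17 223]
[579.  183.8] [ 20  14 215]
[ 644.1 -279.6] [ 21  17 287]
[ 642.52668604 -276.46500344  151.4968258 ]
```

Emit:
send_rows --travel '[[-0.002, 0, 0.02], [-0.002, 0, 0.04], [-0.002, 0, 0.06], [-0.002, 0, 0.08], [-0.002, 0, 0.1], [-0.002, 0, 0.115], [-0.002, 0, 0.125], [-0.002, 0, 0.125]]' --rotation '[[0, 0, 0], [0, 0, 0], [0, 0, 0], [0, 0, 0], [0, 0, 0], [0, 0, 0], [0, 0, 0], [0, 0, 0]]'

```text
time: 11.17
tool_pos: [641.6, -278.3, 24.4]
orientation: [-3.139, -0.002, 1.559]
force: [-0.4, 0.7, -0.1]
width: 1.001
grip_force: 0.0
```

Emit:
send_rows --travel '[[0, 0, 0], [0, 0, 0], [0, 0, 0], [0, 0, 0], [0, 0, 0], [0, 0, 0], [0, 0, 0], [0, 0, 0]]' --rotation '[[0, 0, 0], [0, 0, 0], [0, 0, 0], [0, 0, 0], [0, 0, 0], [0, 0, 0], [0, 0, 0], [0, 0, 0]]' --grip 1 --force 25

```text
time: 11.83
tool_pos: [643.2, -280.3, 27.7]
orientation: [3.14, 0.001, 1.558]
force: [-0.9, 2.7, 5.3]
width: 0.575
grip_force: 25.2
```

Emit:
send_rows --travel '[[0.006, 0, 0], [0.018, 0, 0], [0.032, 0, 0], [0.046, 0, 0], [0.06, 0, 0], [0.074, 0, 0], [0.088, 0, 0], [0.102, -0.001, 0], [0.116, -0.007, 0], [0.13, -0.015, 0], [0.143, -0.023, 0], [0.156, -0.031, 0]]' --rotation '[[0, 0, 0], [0, 0, 0], [0, 0, 0], [0, 0, 0], [0, 0, 0], [0, 0, 0], [0, 0, 0], [0, 0, 0], [0, 0, 0], [0, 0, 0], [0, 0, 0], [0, 0, 0]]'

```text
time: 12.83
tool_pos: [614.7, -123.5, 27.7]
orientation: [3.138, 0.001, 1.558]
force: [2.7, -3.1, 6.3]
width: 0.577
grip_force: 26.6
```

Emit:
send_rows --travel '[[0.012, -0.008, 0], [0.024, -0.016, 0], [0.036, -0.024, 0], [0.048, -0.032, 0], [0.06, -0.039, 0], [0.07, -0.0425, 0], [0.08, -0.0425, 0], [0.088, -0.0425, 0], [0.093, -0.0425, 0], [0.093, -0.0425, 0]]' --rotation '[[0, 0, 0], [0, 0, 0], [0, 0, 0], [0, 0, 0], [0, 0, 0], [0, 0, 0], [0, 0, 0], [0, 0, 0], [0, 0, 0], [0, 0, 0]]'

```text
time: 13.67
tool_pos: [573.4, -29.4, 27.7]
orientation: [3.139, 0.0, 1.559]
force: [0.1, 5.4, 12.4]
width: 0.573
grip_force: 27.0
```

Same pose as the first jar. Second jar should meet the first near y ≈ 135.

Emit:
send_rows --travel '[[0.006, 0, 0], [0.018, 0, 0], [0.032, 0, 0], [0.046, 0, 0], [0.06, 0, 0], [0.074, 0, 0], [0.088, 0, 0], [0.102, 0, 0], [0.116, 0, 0], [0.128, 0, 0], [0.136, 0, 0], [0.14, 0, 0]]' --rotation '[[0, 0, 0], [0, 0, 0], [0, 0, 0], [0, 0, 0], [0, 0, 0], [0, 0, 0], [0, 0, 0], [0, 0, 0], [0, 0, 0], [0, 0, 0], [0, 0, 0], [0, 0, 0]]'

```text
time: 14.67
tool_pos: [575.2, 110.6, 27.7]
orientation: [3.139, 0.0, 1.559]
force: [0.1, -6.1, 13.0]
width: 0.576
grip_force: 27.1
```

Emit:
send_rows --travel '[[0.003, 0, 0], [0.007, 0, 0], [0.011, 0, 0], [0.014, 0, 0], [0.017, 0, 0], [0.019, 0, 0], [0.02, 0, 0], [0.021, 0, 0], [0.021, 0, 0], [0.021, 0, 0]]' --rotation '[[0, 0, 0], [0, 0, 0], [0, 0, 0], [0, 0, 0], [0, 0, 0], [0, 0, 0], [0, 0, 0], [0, 0, 0], [0, 0, 0], [0, 0, 0]]'

```text
time: 15.5
tool_pos: [575.4, 130.7, 27.7]
orientation: [3.139, 0.0, 1.558]
force: [-0.0, -5.2, 11.4]
width: 0.574
grip_force: 27.1
```

Emit:
send_rows --travel '[[0.001, 0, 0], [0.002, 0, 0], [0.003, 0, 0], [0.004, 0, 0], [0.004, 0, 0], [0.004, 0, 0]]' --rotation '[[0, 0, 0], [0, 0, 0], [0, 0, 0], [0, 0, 0], [0, 0, 0], [0, 0, 0]]'

```text
time: 16.0
tool_pos: [575.5, 134.7, 27.7]
orientation: [3.139, 0.0, 1.558]
force: [-0.4, -6.1, 11.9]
width: 0.575
grip_force: 27.2
```

Emit:
send_rows --travel '[[0.001, 0, 0], [0.001, 0, 0], [0.001, 0, 0]]' --rotation '[[0, 0, 0], [0, 0, 0], [0, 0, 0]]'

```text
time: 16.25
tool_pos: [575.4, 135.4, 27.6]
orientation: [3.139, 0.0, 1.558]
force: [0.1, -7.9, 9.8]
width: 0.577
grip_force: 27.0
```

Emit:
send_rows --travel '[[0.001, 0, 0], [0.001, 0, 0], [0.001, 0, 0]]' --rotation '[[0, 0, 0], [0, 0, 0], [0, 0, 0]]'

```text
time: 16.5
tool_pos: [575.5, 135.6, 27.7]
orientation: [3.139, 0.001, 1.558]
force: [0.6, -16.7, 12.5]
width: 0.575
grip_force: 27.2
```

Emit:
send_rows --travel '[[0, 0, 0], [0, 0, 0], [0, 0, 0], [0, 0, 0], [0, 0, 0], [0, 0, 0], [0, 0, 0], [0, 0, 0]]' --rotation '[[0, 0, 0], [0, 0, 0], [0, 0, 0], [0, 0, 0], [0, 0, 0], [0, 0, 0], [0, 0, 0], [0, 0, 0]]' --grip -1

```text
time: 17.17
tool_pos: [574.4, 136.8, 26.2]
orientation: [-3.141, -0.0, 1.558]
force: [-0.2, 0.0, 0.5]
width: 0.998
grip_force: 0.0
```

Emit:
send_rows --travel '[[0, 0, -0.01], [0, 0, -0.03], [0, 0, -0.06], [0, 0, -0.09], [0, 0, -0.12], [-0.03, 0, -0.15], [-0.07, 0, -0.15], [-0.11, 0, -0.15], [-0.15, 0, -0.15], [-0.19, 0, -0.15], [-0.22, 0, -0.15], [-0.22, 0, -0.15]]' --rotation '[[0, 0, 0], [0, 0, 0], [0, 0, 0], [0, 0, 0], [0, 0, 0], [0, 0, 0], [0, 0, 0], [0, 0, 0], [0, 0, 0], [0, 0, 0], [0, 0, 0], [0, 0, 0]]'

```text
time: 18.17
tool_pos: [571.6, -88.3, 177.2]
orientation: [3.14, 0.001, 1.554]
force: [-0.3, -0.4, -0.1]
width: 1.001
grip_force: 0.0
```

Run:
```python
from h import *
t=grab("top"); s=grab("scene")
for f in (t,s):
  for c,st in blobs(f,(105,120,60),(125,255,255),15):
    p=onz(f,c,54)[0]
    if 350<p[0]<700 and -350<p[1]<230: print(p.round(1),st[2:])
cv2.imwrite("pics/e1.png",np.hstack([cv2.resize(t["img"][150:290,190:330],(400,400),interpolation=2),cv2.resize(s["img"][150:290,310:450],(400,400),interpolation=2)]))
print(arm.observe()["tool_pos"])
```

```text
[575.4 159.2] [ 35  17 456]
[579.1 159. ] [ 38  17 429]
[571.46564818 -84.20934164 176.87948602]
```

View pics/e1.png

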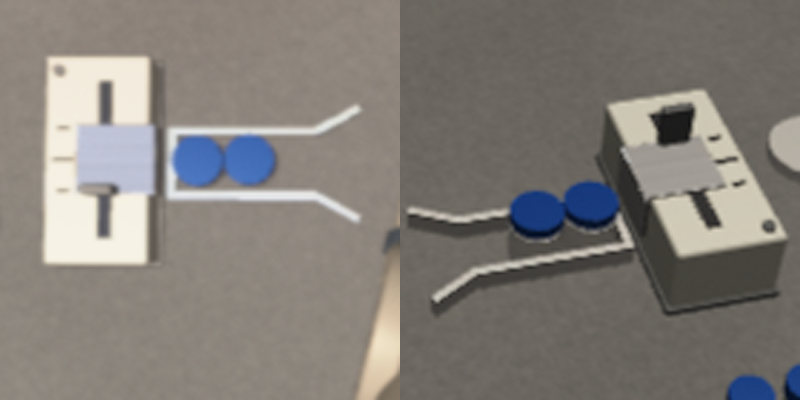

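Left (top) view: both blue caps sit in the lane at (198,160) and (250,160), touching, with the first at the stop. The tab at (97,189) is still in line with the shut rib. Now the tab.

Emit:
send_rows --travel '[[0.025, -0.003, 0], [0.06, -0.006, 0], [0.095, -0.009, 0], [0.13, -0.012, 0], [0.165, -0.015, 0], [0.2, -0.018, 0], [0.235, -0.021, 0], [0.27, -0.024, 0], [0.305, -0.027, 0], [0.335, -0.029, 0], [0.354, -0.03, 0], [0.354, -0.03, 0]]' --rotation '[[0, 0, 0], [0, 0, 0], [0, 0, 0], [0, 0, 0], [0, 0, 0], [0, 0, 0], [0, 0, 0], [0, 0, 0], [0, 0, 0], [0, 0, 0], [0, 0, 0], [0, 0, 0]]'

```text
time: 19.27
tool_pos: [544.9, 276.0, 176.6]
orientation: [3.141, -0.001, 1.562]
force: [-0.9, 0.3, -0.0]
width: 1.001
grip_force: 0.0
```

Emit:
send_rows --travel '[[0, 0, 0], [0, 0, 0]]' --rotation '[[0, 0, 0], [0, 0, 0]]'

```text
time: 19.43
tool_pos: [545.6, 271.4, 176.4]
orientation: [-3.141, 0.0, 1.559]
force: [0.7, -0.8, -0.5]
width: 0.997
grip_force: 0.0
```

Emit:
send_rows --travel '[[0, 0, 0.012], [0, 0, 0.028], [0, 0, 0.044], [0, 0, 0.06], [0, 0, 0.072], [0, 0, 0.08], [0, 0, 0.083], [0, 0, 0.083]]' --rotation '[[0, 0, 0], [0, 0, 0], [0, 0, 0], [0, 0, 0], [0, 0, 0], [0, 0, 0], [0, 0, 0], [0, 0, 0]]'

```text
time: 20.1
tool_pos: [546.1, 270.6, 93.0]
orientation: [-3.141, 0.0, 1.557]
force: [-0.5, 0.5, -0.0]
width: 1.004
grip_force: 0.0
```

Emit:
send_rows --travel '[[0, 0, 0], [0, 0, 0], [0, 0, 0], [0, 0, 0], [0, 0, 0], [0, 0, 0], [0, 0, 0], [0, 0, 0], [0, 0, 0], [0, 0, 0], [0, 0, 0], [0, 0, 0]]' --rotation '[[0, 0, 0], [0, 0, 0], [0, 0, 0], [0, 0, 0], [0, 0, 0], [0, 0, 0], [0, 0, 0], [0, 0, 0], [0, 0, 0], [0, 0, 0], [0, 0, 0], [0, 0, 0]]' --grip 1 --force 40

```text
time: 21.1
tool_pos: [546.1, 271.3, 93.5]
orientation: [-3.141, -0.0, 1.558]
force: [-2.5, 0.1, 4.8]
width: 0.108
grip_force: 42.3
```

Emit:
send_rows --travel '[[0, 0.002, 0], [0, 0.005, 0], [0, 0.008, 0], [0, 0.011, 0], [0, 0.014, 0], [0, 0.017, 0], [0, 0.02, 0], [0, 0.023, 0], [0, 0.026, 0], [0, 0.028, 0], [0, 0.03, 0], [0, 0.03, 0]]' --rotation '[[0, 0, 0], [0, 0, 0], [0, 0, 0], [0, 0, 0], [0, 0, 0], [0, 0, 0], [0, 0, 0], [0, 0, 0], [0, 0, 0], [0, 0, 0], [0, 0, 0], [0, 0, 0]]'

```text
time: 22.1
tool_pos: [575.7, 270.9, 93.5]
orientation: [-3.14, -0.0, 1.558]
force: [-7.7, 0.2, 9.2]
width: 0.106
grip_force: 42.9
```

Run:
```python
from h import *
t=grab("top"); s=grab("scene")
o=arm.observe(); print(o["tool_pos"],o["force"],o["width"],o["grip_force"])
cv2.imwrite("pics/g1.png",np.hstack([cv2.resize(t["img"][150:290,190:330],(400,400),interpolation=2),cv2.resize(s["img"][160:260,350:450],(400,400),interpolation=2)]))
```

```text
[575.43672438 270.89052463  93.50823396] [-7.2065456   0.66046274  8.71716971] 0.10846253914883605 42.86812484264374
```

View pics/g1.png

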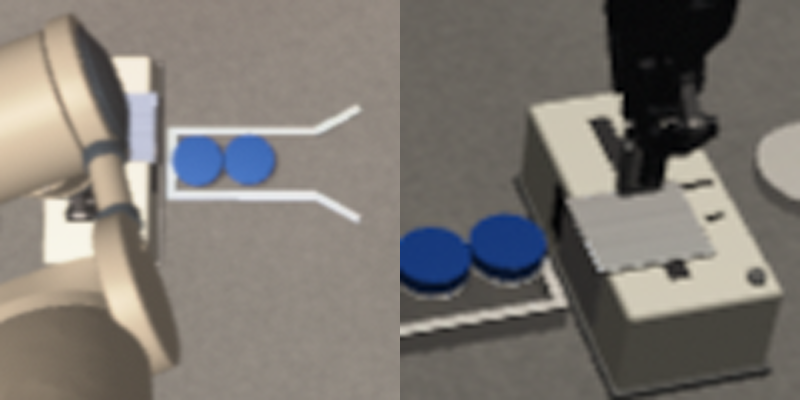

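The plate has moved about 30 mm (its top-view edges went from rows 127/193 to 94/162). The jars are undisturbed, and the wrist force of about 7.5 N matches half travel. A 0.5 mm trim and a settle, then hand in.

Emit:
send_rows --travel '[[0, 0.0005, 0], [0, 0.0005, 0], [0, 0.0005, 0], [0, 0.0005, 0], [0, 0.0005, 0], [0, 0.0005, 0]]' --rotation '[[0, 0, 0], [0, 0, 0], [0, 0, 0], [0, 0, 0], [0, 0, 0], [0, 0, 0]]'

```text
time: 22.7
tool_pos: [575.9, 270.9, 93.5]
orientation: [-3.14, 0.0, 1.558]
force: [-6.8, 1.2, 8.7]
width: 0.108
grip_force: 42.8
```

Run:
```python
from h import *
o=arm.observe(); print(o["tool_pos"],o["force"],o["width"]); print(arm.hand_in())
```

```text
[575.8663641  270.87232886  93.54165707] [-6.79583248  1.24301054  8.67546747] 0.10783982319006705
the job is handed in; nothing more can be done
None
```

I handed the job in at about 23 s: both jars were slid into the lane, the first against the end stop and the second against the first, and the shutter is held by its tab at about half travel (roughly 30 mm).

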